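# Flush the sampling station, then hold its selector at the third line

### The arm

A 7-joint arm with a two-finger parallel gripper is mounted at the origin on a cart in front of the work surface, level with it; the furniture and walls round the work are solid. World frame = base frame: x ahead of the robot, y to its left, z up, the work surface at z = 0. Lengths are in m, angles in rad, forces in N, time in s.
With the tool pointing down it reaches from about 0.4 to 0.75 m from the base axis. Payload 19.5 kg.
Tool frame: the origin (TCP) lies between the finger pads; the fingertips stand 11 mm ahead of it and the grasp point (between the pads) lies 8 mm behind it; z points along the fingers, y is the direction in which the jaws open and shut (so a half turn about z gives the same grasp; the last joint's range is limited). The gripper opens to 85 mm and grips with 20 to 120 N. Pads are 22 mm wide; open, the fingers measure 114 mm over their backs; the gripper's body (76 mm by 85 mm) begins 54 mm behind the grasp point. The pads swing forward as they close: fully open they stand 13 mm farther back than shut.
Start: joints at [-1.307, 0.707, -0.028, 1.485, 0.022, 0.951, -0.075], TCP at [0.173, 0.548, 0.206] pointing down, gripper open.
Joint ranges: [-2.71, 2.71], [-0.32, 2.16], [-1.57, 1.52], [0, 2.45], [-1.46, 4.6], [0, 2.02], [-2.83, 2.83]. Speed limits (rad/s): [1.89, 1.89, 2.57, 2.57, 3.01, 3.01, 3.01].

### API

Orientations are given as a unit quaternion [x, y, z, w].
In Python, from rig import monitor, grab_frame, camera_params, robot gives the robot as it stands.
- The arm moves only by the shell command python3 -m pendant 'ROWS'. ROWS is JSON, a list of rows, each an object of numbers: "x", "y", "z": the shift along the tool's x, y, z in cm; "ax", "ay", "az": the turn, a rotation vector about the tool's x, y, z in degrees; "hand": the finger opening in cm, from 0 to 8.54. In form: [{"x": .., "y": .., "z": .., "ax": .., "ay": .., "az": .., "hand": ..}, ...]. A call has 1 to 5 rows; each row shifts and turns the commanded pose from where the row before left it, along the tool's axes as they then stand; what a row does not reach is not made up. A row lasts 1/10 s, in which the tool goes at most 50 mm and 8.59 degrees, less where a joint would pass 70% of its speed; a pose out of reach is approached as far as the arm can. A call is refused whole if a number of a shift passes 5 or a number of a turn 8.59, either way. A call with a gripper value outside its range is refused whole. The fingers move at their own pace and stop on an object; the grip force is fixed at half the most. Time passes only in rows, so rows that do not move let the fingers close. It gives the time, the measured TCP pose, the force and the opening at its end, in the units of the state.
- monitor.get_obs(): the state, without advancing time (a new reading comes with each control period).
- grab_frame(name): name is "scene" or "top" or "wrist"; returns (picture, depth): 400x640x3 uint8, red, green, blue; 400x640 float32, m along the optical axis (not along the pixel's ray), 0 where there is no reading.
- camera_params(name): a dict with "vfov" (degrees; the focal length in pixels is half the picture's height over the tangent of half this angle, whatever the lens; pixels are square), "cx", "cy" (the principal point, pixels), "xyz" and "attitude" of the camera in the world. Camera axes: x right, y up, looking along -z (the intrinsics and any distortion apply to the point x, -y, -z); pixel columns grow to the right and rows downward; lengths in m; the calibration is good to about 2 mm. A picture is of the moment at which its call begins: read the wrist's pose just before it. camera_params takes no time and is no camera call; for the wrist camera it gives the pose at the moment of the call.
- robot.close_job(): hands the job in, once; it reports no verdict.
The state is a dict: "time_s": time; "joint_positions": joint angles; "joint_velocities": joint speeds; "joint_efforts": joint torques, N m; "ee_pos": TCP position; "ee_rot": TCP orientation; "ft_force": force on the tool from outside, world axes, zero at the start; "moment": the same for the moment, N m; "finger_gap": opening from 0.0 (shut) to 1.0 (fully open).
Only numpy, scipy, OpenCV 4.12 (cv2) and the standard library are available. Lean on these libraries where they do the work, as an engineer would, in place of code of your own. Each camera call takes 0.05 s, during which the arm holds its last target.

### The job

Flush the sampling station: press the blue pump head down to its stop and let it come all the way up again. Then turn the black selector clockwise from closed, counting the clicks to the third one (the three-dot mark) without running on to the fourth. It springs shut if you let go, so finish while still holding it there, and leave the beaker, the two vials and the timer where they stand.

Things in the scene. Friction and masses are not known exactly. Their poses are not given: they have to be found in the camera images.
- station: white bench console fixed to the worktop: box x -80 to +75 mm, y -135 to +135, aluminium panel on top 105 mm above the worktop. Origin on the worktop under the panel; x points away from the user to the bottles behind, y to the pump side, z up. Selector axis at x -25, y -62; pump axis at x -25, y +66. On the panel's rear edge (x +42 to +64) a steel manifold, top 119 mm high
- feed_lines (a point): middle of the row of four thin steel feed lines that arch from the manifold over to the caps of four 100 ml bottles behind the console; this point is their top, 148 mm above the worktop. They span 50 to 114 mm in the station's x and -106 to +106 mm in y; the bottles' tops are 115 mm high
- spout (a point): mouth of the steel outlet spout before the console, 86 mm above the worktop; the spout comes out of the box 94 mm high. Below it a drip ledge 92 mm wide, 10 mm high, reaching to x -156 mm of the station, carries the beaker
- wing: black wing grip of the selector: a bar 44 mm long (x), 11 mm thick (y), white pointer line at its +x end; take it across its thickness. Origin on the upright turning axis, 135 mm above the worktop; the bar reaches from 13 mm below it to 17 mm above. Under the bar are a round hub (radius 20, top 11 mm below the origin) and a steel star wheel (radius 35, top 17 mm below). z up
- ball_block (a point): top middle of the small steel block (24 x 16 mm, 15 mm high, a brass screw in its side) that holds the spring ball against the star wheel, 52 mm from the selector axis on the station's -y side, 120 mm above the worktop; fixed, keep the fingers above it
- selector (a joint): angle of selector and wing, rad: 0 closed (pointer at the dark bar mark, 45 deg left of the station's x), growing clockwise from above. A spring ball clicks every 0.393: stops at 0.393 (one dot), 0.785 (two), 1.178 (three), 1.571 (four); end 1.72. A return spring pulls it to 0 from everywhere, 0.10 N m at 0, 0.15 at the third click; each click adds or takes about 0.08 N m
- third_mark (a point): middle of the row of three blue dots printed on the panel, 49 mm from the selector axis: the pointer looks at it on the third click
- pump (a joint): depth of the flush pump, m: 0 up, 0.016 at its stop; a spring pushes it up with 3 N at the top and 8 N at the stop
- pump_top (a point): top middle of the blue mushroom head of the flush pump (head 34 mm across, 12 mm high, its top 151 mm above the worktop when up); press it straight down. It moves with the head
- beaker: 100 ml glass beaker, 55 mm across, 70 mm high, standing loose on the drip ledge under the spout. Origin at the centre of its underside
- vial_a: small glass vial with a black cap and amber contents, 23 mm across, 44 mm high, standing loose before the station. Origin at the centre of its underside
- vial_b: small glass vial with a black cap and green contents, 23 mm across, 44 mm high, standing loose before the station. Origin at the centre of its underside
- bench_timer: white bench timer, 66 x 66 x 20 mm, lying loose before the station. Origin at the centre of its underside
There are look-alikes about, which are no part of the job. Of the things like the beaker, leave any that is pink; of the rest the smaller one is meant.

How it is judged:
By the outcome, as a careful person would: the job done as asked, in the order asked, and still so for the second after the job is handed in, while the arm keeps its last pose, push and grip.
It also fails if it takes over 45 s, if anything falls off the work surface, if the arm or the gripper's body presses on something with over 40 N, if the wrist force passes 120 N, or if a joint passes its speed limit or range.

## Working session

There is one attempt and no reset: what is moved stays moved. The work goes in short steps, Python scripts to look and compute and a shell command to move; the robot and the scene stay as the last step left them, time stands still between calls to the robot, and variables do not carry over. Pictures are saved under pics/ and viewed, and the job is handed in when it is done.

```bash
mkdir -p pics; ls; cat > h.py <<'E'
import numpy as np, cv2
from scipy.spatial.transform import Rotation as R
from rig import monitor, grab_frame, camera_params, robot
def snap(name,fn):
    p=camera_params(name); im,d=grab_frame(name)
    cv2.imwrite('pics/'+fn+'.png',im[:,:,::-1]); np.savez('pics/'+fn+'.npz',im=im,d=d,p=np.array([p],dtype=object))
    return im,d,p
def load(fn):
    z=np.load('pics/'+fn+'.npz',allow_pickle=True); return z['im'],z['d'],z['p'][0]
E
python3 - <<'E'
from h import *
for n in('scene','top','wrist'):
    im,d,p=snap(n,n+'0'); print(n,p)
print(monitor.get_obs())
E
```

```text
pics
scene {'vfov': 47.894474881487085, 'cx': 318.73625870581355, 'cy': 204.42970240859663, 'xyz': array([ 0.02163369, -0.41289453,  0.88380043]), 'attitude': array([ 0.31139135, -0.14072429, -0.375028  ,  0.86173436])}
top {'vfov': 49.55286575446364, 'cx': 320.5082963207898, 'cy': 195.78920989492977, 'xyz': array([0.29600642, 0.02533194, 1.20048844]), 'attitude': array([-0.06607705,  0.05736359,  0.70707287, -0.70170592])}
wrist {'vfov': 63.81925929343385, 'cx': 325.6348905531517, 'cy': 197.99720733585443, 'xyz': array([0.09994286, 0.57128981, 0.37285002]), 'attitude': array([-0.12147598, -0.08776456,  0.58462511,  0.79734211])}
{'time_s': 0.15, 'joint_positions': array([-1.30669548,  0.70693859, -0.02762887,  1.48486156,  0.02203193,
        0.95089035, -0.0754863 ]), 'joint_velocities': array([-0.00072139, -0.00213346,  0.00016022, -0.00052798, -0.00054747,
        0.00053369, -0.00076877]), 'joint_efforts': array([ 8.95688809e-04, -8.83298850e+01,  1.23453554e+00, -2.36190248e+01,
        1.69401371e-02,  5.41266156e-03, -1.58855022e-05]), 'ee_pos': array([0.1730465 , 0.54812941, 0.20565416]), 'ee_rot': array([ 1.52286105e-01,  9.88336372e-01, -3.95062035e-04, -4.16814504e-05]), 'ft_force': array([ 0.76774335, -1.3130054 , -0.85498813]), 'moment': array([-0.02079771, -0.00319338, -0.02817175]), 'finger_gap': 0.9993823224617221}
```

View pics/scene0.png

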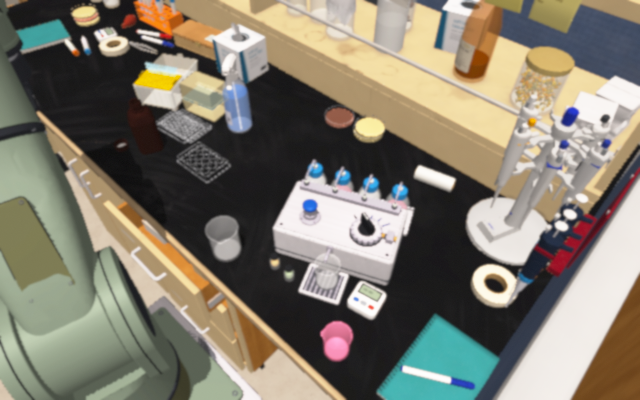

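View pics/top0.png

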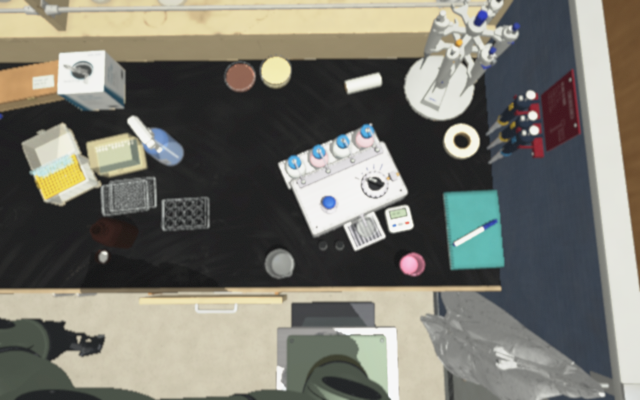

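View pics/wrist0.png

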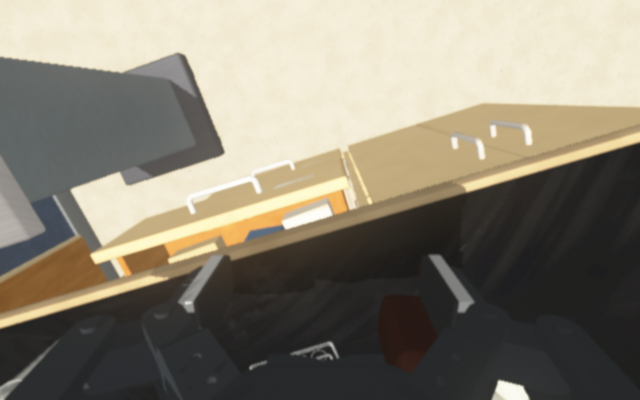

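The station is right of centre: pump head at about (328,203) in the top view and (310,207) in the scene view, and the selector at about (375,184) and (366,228). I'll crop both.

```bash
python3 - <<'E'
from h import *
im,d,p=load('top0'); c=im[115:275,250:430]; cv2.imwrite('pics/topc.png',cv2.resize(c[:,:,::-1],None,fx=4,fy=3.7,interpolation=2))
im,d,p=load('scene0'); c=im[150:360,200:430]; cv2.imwrite('pics/scenec.png',cv2.resize(c[:,:,::-1],None,fx=3,fy=2.8,interpolation=2))
E
```

```text
(no output)
```

View pics/topc.png

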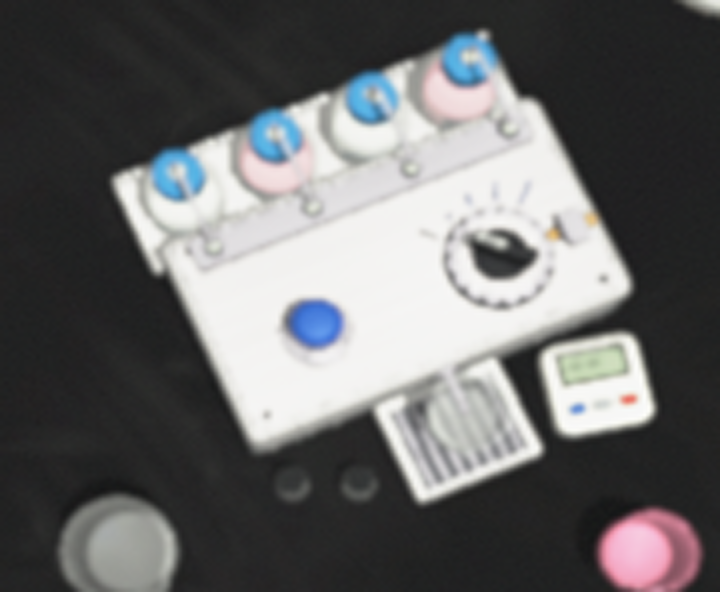

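View pics/scenec.png

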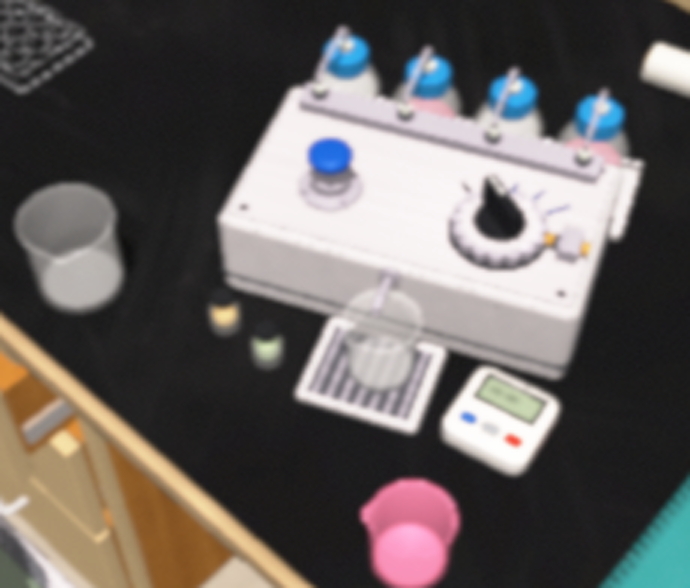

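The crops show the blue pump head in top crop (315,322), the black wing at (500,250) with its pointer upper-left, which is closed, and the ball block at (575,228). Next I'll work out positions.

```bash
cat >> h.py <<'E'
def K(p): 
    f=200/np.tan(np.radians(p['vfov'])/2); return f,p['cx'],p['cy']
def ray(p,u,v):
    f,cx,cy=K(p); r=np.array([(u-cx)/f,-(v-cy)/f,-1.]); return R.from_quat(p['attitude']).apply(r)
def onz(p,u,v,z):
    r=ray(p,u,v); o=np.array(p['xyz']); return o+r*(z-o[2])/r[2]
def proj(p,X):
    f,cx,cy=K(p); c=R.from_quat(p['attitude']).inv().apply(np.asarray(X)-p['xyz']); return cx+f*c[0]/-c[2], cy-f*c[1]/-c[2]
def tri(l):
    A=0;b=0
    for p,u,v in l:
        r=ray(p,u,v); r/=np.linalg.norm(r); M=np.eye(3)-np.outer(r,r); A=A+M; b=b+M@np.array(p['xyz'])
    return np.linalg.solve(A,b)
E
python3 - <<'E'
from h import *
l=[]
for n,roi in (('top0',(180,225,310,345)),('scene0',(190,225,290,330))):
    im,d,p=load(n); hsv=cv2.cvtColor(im,cv2.COLOR_RGB2HSV); a,b,c,e=roi
    m=np.zeros(im.shape[:2],np.uint8); m[a:b,c:e]=cv2.inRange(hsv[a:b,c:e],(108,120,60),(125,255,255))
    v,u=np.nonzero(m); print(n,len(u),u.min(),u.max(),v.min(),v.max(),u.mean(),v.mean(), 'depth',d[int(v.mean()),int(u.mean())])
    l.append((p,u.mean(),v.mean())); print(onz(p,u.mean(),v.mean(),.147))
    # station corners by white panel mask
    f,cx,cy=K(p)
    vv,uu=np.mgrid[0:400,0:640]
    P=np.stack([(uu-cx)/f*d,-(vv-cy)/f*d,-d],-1); W=R.from_quat(p['attitude']).apply(P.reshape(-1,3))+p['xyz']; W=W.reshape(400,640,3)
    x=W[...,0];y=W[...,1];z=W[...,2]
    mm=(abs(z-.105)<.006)&(x>.35)&(x<.75)&(abs(y+.06)<.25)&(d>0)&(im.min(-1)>120)
    mm=mm.astype(np.uint8); nn,lab,st,ce=cv2.connectedComponentsWithStats(mm); k=1+st[1:,4].argmax()
    pts=W[lab==k]; print('n',len(pts),'zmean',pts[:,2].mean()); 
    hull=cv2.minAreaRect(pts[:,:2].astype(np.float32)); print(hull)
print('tri',tri(l))
E
```

```text
top0 112 323 334 197 207 328.50892857142856 201.91964285714286 depth 1.0624137
[0.46660667 0.01815444 0.147     ]
n 3978 zmean 0.10453285745705729
((0.5119929909706116, -0.034508004784584045), (0.1562855988740921, 0.2668052613735199), 23.547597885131836)
scene0 134 303 316 200 211 309.56716417910445 205.49253731343285 depth 0.9554913
[0.4637632  0.01377267 0.147     ]
n 4449 zmean 0.10441843844981848
((0.5068315267562866, -0.03831605613231659), (0.15703368186950684, 0.2678299844264984), 24.34012794494629)
tri [0.46790513 0.0180035  0.13984733]
```

```bash
python3 - <<'E'
from h import *
im,d,p=load('top0')
f,cx,cy=K(p)
vv,uu=np.mgrid[0:400,0:640]
P=np.stack([(uu-cx)/f*d,-(vv-cy)/f*d,-d],-1); W=(R.from_quat(p['attitude']).apply(P.reshape(-1,3))+p['xyz'])[d.ravel()>0]
for y in np.arange(-.2,.7,.05):
    s=W[(abs(W[:,1]-y)<.025)&(W[:,0]>.2)&(W[:,0]<.7)&(W[:,2]>.06)]
    if len(s): k=s[:,2].argmax(); print(round(y,2),s[k].round(3), s[:,0].min().round(3))
E
```

```text
-0.2 [ 0.5   -0.176  0.106] 0.29
-0.15 [ 0.532 -0.148  0.128] 0.298
-0.1 [ 0.511 -0.111  0.155] 0.385
-0.05 [ 0.602 -0.034  0.153] 0.387
-0.0 [0.475 0.022 0.154] 0.405
0.05 [0.473 0.029 0.154] 0.393
0.1 [0.555 0.096 0.15 ] 0.29
0.15 [0.298 0.172 0.096] 0.285
0.2 [0.333 0.178 0.094] 0.308
0.4 [0.2   0.425 0.608] 0.2
0.45 [0.202 0.439 0.631] 0.2
0.5 [0.211 0.476 0.583] 0.2
0.55 [0.226 0.526 0.519] 0.204
0.6 [0.208 0.61  0.297] 0.204
0.65 [0.625 0.652 0.107] 0.538
```

```bash
python3 -m pendant '[{"z":-4,"hand":0},{"z":-4,"hand":0},{"z":-3,"hand":0},{"x":-3.4,"y":-3.2,"hand":0},{"x":-3.4,"y":-3.2,"hand":0}]'
```

```text
schema error: expected keys x, y, z, ax, ay, az, hand
```

```bash
python3 -m pendant '[{"x":0,"y":0,"z":-4,"ax":0,"ay":0,"az":0,"hand":0},{"x":0,"y":0,"z":-4,"ax":0,"ay":0,"az":0,"hand":0},{"x":0,"y":0,"z":-3,"ax":0,"ay":0,"az":0,"hand":0},{"x":-3.4,"y":-3.2,"z":0,"ax":0,"ay":0,"az":0,"hand":0},{"x":-3.4,"y":-3.2,"z":0,"ax":0,"ay":0,"az":0,"hand":0}]'
```

```text
time_s: 0.65
ee_pos: [0.2188, 0.466, 0.316]
ee_rot: [0.152, 0.988, 0.0, 0.0]
ft_force: [1.4, 1.1, 0.0]
finger_gap: 0.149
```

```bash
python3 -m pendant '[{"x":-3.4,"y":-3.2,"z":0,"ax":0,"ay":0,"az":0,"hand":0},{"x":-3.4,"y":-3.2,"z":0,"ax":0,"ay":0,"az":0,"hand":0},{"x":-3.4,"y":-3.2,"z":0,"ax":0,"ay":0,"az":0,"hand":0},{"x":-3.4,"y":-3.2,"z":0,"ax":0,"ay":0,"az":0,"hand":0},{"x":-3.4,"y":-3.2,"z":0,"ax":0,"ay":0,"az":0,"hand":0}]'
python3 -m pendant '[{"x":-3.4,"y":-3.2,"z":0,"ax":0,"ay":0,"az":0,"hand":0},{"x":-3.4,"y":-3.2,"z":0,"ax":0,"ay":0,"az":0,"hand":0},{"x":-3.4,"y":-3.2,"z":0,"ax":0,"ay":0,"az":0,"hand":0},{"x":-3.4,"y":-3.2,"z":0,"ax":0,"ay":0,"az":0,"hand":0},{"x":0,"y":0,"z":0,"ax":0,"ay":0,"az":8,"hand":0}]'
python3 -m pendant '[{"x":0,"y":0,"z":0,"ax":0,"ay":0,"az":8.5,"hand":0},{"x":0,"y":0,"z":0,"ax":0,"ay":0,"az":8.5,"hand":0},{"x":0,"y":0,"z":0,"ax":0,"ay":0,"az":8.5,"hand":0},{"x":0,"y":0,"z":0,"ax":0,"ay":0,"az":8.5,"hand":0},{"x":0,"y":0,"z":0,"ax":0,"ay":0,"az":8.5,"hand":0}]'
python3 -m pendant '[{"x":0,"y":0,"z":0,"ax":0,"ay":0,"az":8.5,"hand":0},{"x":0,"y":0,"z":0,"ax":0,"ay":0,"az":8.5,"hand":0},{"x":0,"y":0,"z":0,"ax":0,"ay":0,"az":8.5,"hand":0},{"x":0,"y":0,"z":0,"ax":0,"ay":0,"az":8.5,"hand":0},{"x":0,"y":0,"z":0,"ax":0,"ay":0,"az":8.5,"hand":0}]'
```

```text
time_s: 1.15
ee_pos: [0.3331, 0.2613, 0.3161]
ee_rot: [0.152, 0.988, -0.0, 0.0]
ft_force: [1.6, 1.0, -0.2]
finger_gap: -0.001
time_s: 1.65
ee_pos: [0.4258, 0.094, 0.3159]
ee_rot: [0.223, 0.975, -0.001, 0.0]
ft_force: [-0.2, 1.3, -0.1]
finger_gap: 0.006
time_s: 2.15
ee_pos: [0.4237, 0.1, 0.3159]
ee_rot: [0.562, 0.827, -0.0, -0.0]
ft_force: [-0.6, 0.4, -0.4]
finger_gap: 0.002
time_s: 2.65
ee_pos: [0.4237, 0.1001, 0.316]
ee_rot: [0.823, 0.567, -0.0, -0.0]
ft_force: [-0.0, 0.0, -0.1]
finger_gap: 0.001
```

```bash
python3 - <<'E'
from h import *
im,d,p=snap('wrist','wrist1'); o=monitor.get_obs(); print(o['ee_pos'],R.from_quat(o['ee_rot']).as_matrix().round(3),o['joint_positions'],p)
E
```

```text
[0.42367564 0.10013612 0.31588468] [[ 0.365  0.931 -0.   ]
 [ 0.931 -0.365 -0.   ]
 [-0.    -0.    -1.   ]] [-0.61952753  0.39900862  0.49418953  1.75608215 -0.21511746  1.04066984
 -0.42239104] {'vfov': 63.81925929343385, 'cx': 325.6348905531517, 'cy': 197.99720733585443, 'xyz': array([0.44936507, 0.17089304, 0.48319587]), 'attitude': array([-0.14759695,  0.02675725, -0.17910795,  0.97232687])}
```

View pics/wrist1.png

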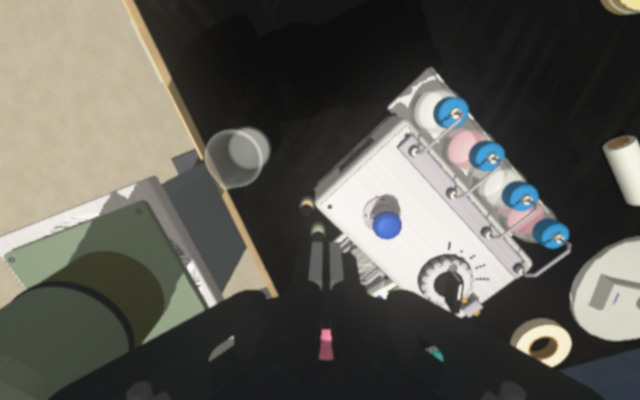

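The wrist view shows the pump head at (388,225), the selector at (448,285) and the panel's left and top corners at (317,195) and (405,122).

```bash
python3 - <<'E'
from h import *
im,d,p=load('wrist1'); hsv=cv2.cvtColor(im,cv2.COLOR_RGB2HSV)
m=np.zeros(im.shape[:2],np.uint8); m[195:250,360:415]=cv2.inRange(hsv[195:250,360:415],(108,120,60),(125,255,255))
v,u=np.nonzero(m); print(len(u),u.min(),u.max(),v.min(),v.max()); uc,vc=u.mean(),v.mean(); print(uc,vc,onz(p,uc,vc,.147))
f,cx,cy=K(p)
vv,uu=np.mgrid[0:400,0:640]
P=np.stack([(uu-cx)/f*d,-(vv-cy)/f*d,-d],-1); W=(R.from_quat(p['attitude']).apply(P.reshape(-1,3))+p['xyz']).reshape(400,640,3)
x=W[...,0];y=W[...,1];z=W[...,2]
mm=((abs(z-.105)<.006)&(x>.35)&(x<.75)&(abs(y+.06)<.25)&(d>0)&(im.min(-1)>100)).astype(np.uint8)
nn,lab,st,ce=cv2.connectedComponentsWithStats(mm); k=1+st[1:,4].argmax()
print(cv2.minAreaRect(W[lab==k][:,:2].astype(np.float32)), W[lab==k][:,2].mean())
hd=W[m>0]; hd=hd[hd[:,2]>.145]; print('head top pts',hd.mean(0),hd[:,2].max())
t=[load('top0'),load('scene0')]
print(tri([(p,uc,vc),(t[0][2],328.5,201.9),(t[1][2],309.6,205.5)]))
# wing: dark top points high
w=W[(z>.14)&(z<.165)&(abs(x-.514)<.035)&(abs(y+.102)<.035)]
if len(w): print('wing',len(w),w.mean(0),cv2.minAreaRect(w[:,:2].astype(np.float32)))
c=im[230:330,390:530]; cv2.imwrite('pics/w1c.png',cv2.resize(c[:,:,::-1],None,fx=5,fy=5,interpolation=2))
E
```

```text
520 374 399 213 237
386.67884615384617 225.21153846153845 [0.4652185  0.01874781 0.147     ]
((0.5058711171150208, -0.03387802839279175), (0.15164732933044434, 0.26851627230644226), 20.013879776000977) 0.10433054866574037
head top pts [0.46507826 0.01988761 0.14959075] 0.15238287086486524
[0.46649201 0.01712681 0.14245412]
wing 412 [ 0.51541363 -0.0955253   0.14902393] ((0.5159319639205933, -0.09781941771507263), (0.04252329841256142, 0.010759621858596802), 68.03035736083984)
```

View pics/w1c.png

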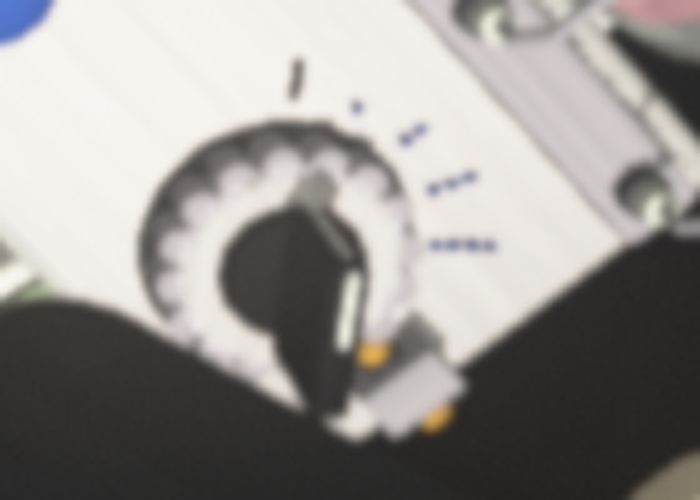

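```bash
python3 -m pendant '[{"x":-3.05,"y":3.45,"z":0,"ax":0,"ay":0,"az":0,"hand":0},{"x":-3.05,"y":3.45,"z":0,"ax":0,"ay":0,"az":0,"hand":0},{"x":0,"y":0,"z":4.5,"ax":0,"ay":0,"az":0,"hand":0},{"x":0,"y":0,"z":4.5,"ax":0,"ay":0,"az":0,"hand":0},{"x":0,"y":0,"z":4.5,"ax":0,"ay":0,"az":0,"hand":0}]'
python3 -m pendant '[{"x":0,"y":0,"z":0,"ax":0,"ay":0,"az":0,"hand":0},{"x":0,"y":0,"z":0,"ax":0,"ay":0,"az":0,"hand":0}]'
```

```text
time_s: 3.2
ee_pos: [0.4668, 0.0185, 0.1795]
ee_rot: [0.821, 0.571, 0.0, 0.0]
ft_force: [2.5, 0.6, -0.0]
finger_gap: 0.002
time_s: 3.4
ee_pos: [0.4672, 0.0185, 0.182]
ee_rot: [0.821, 0.57, -0.0, -0.0]
ft_force: [0.4, -0.6, 0.8]
finger_gap: -0.002
```

```bash
python3 - <<'E'
from h import *
im,d,p=snap('wrist','wrist2'); o=monitor.get_obs(); print(o['ee_pos'],o['ft_force'])
E
```

```text
[0.46770657 0.01864804 0.18278358] [0.02235947 0.43137791 0.95797589]
```

View pics/wrist2.png

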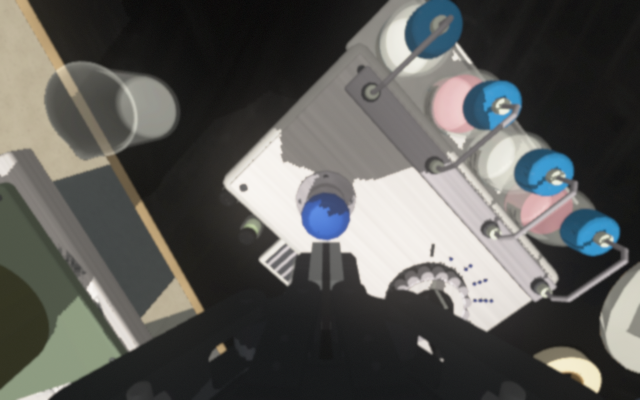

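The wrist view shows the shut fingertips at about (326,245), centred on the blue head at (326,215). I'll descend gently.

```bash
python3 -m pendant '[{"x":-0.05,"y":-0.15,"z":1.0,"ax":0,"ay":0,"az":0,"hand":0},{"x":0,"y":0,"z":0.8,"ax":0,"ay":0,"az":0,"hand":0},{"x":0,"y":0,"z":0.5,"ax":0,"ay":0,"az":0,"hand":0},{"x":0,"y":0,"z":0.4,"ax":0,"ay":0,"az":0,"hand":0},{"x":0,"y":0,"z":0,"ax":0,"ay":0,"az":0,"hand":0}]'
python3 -m pendant '[{"x":0,"y":0,"z":0.4,"ax":0,"ay":0,"az":0,"hand":0},{"x":0,"y":0,"z":0.3,"ax":0,"ay":0,"az":0,"hand":0},{"x":0,"y":0,"z":0.1,"ax":0,"ay":0,"az":0,"hand":0},{"x":0,"y":0,"z":0,"ax":0,"ay":0,"az":0,"hand":0}]'
```

```text
time_s: 3.95
ee_pos: [0.4655, 0.0188, 0.154]
ee_rot: [0.822, 0.57, -0.0, -0.0]
ft_force: [0.0, -0.4, -0.1]
finger_gap: 0.001
time_s: 4.35
ee_pos: [0.4654, 0.0187, 0.1459]
ee_rot: [0.822, 0.57, -0.0, -0.0]
ft_force: [0.3, -0.4, -0.6]
finger_gap: 0.001
```

```bash
python3 - <<'E'
from h import *
im,d,p=snap('wrist','wrist3'); o=monitor.get_obs(); print(o['ee_pos'],o['ft_force'])
im,d,p=snap('scene','scene3');cv2.imwrite('pics/scenec3.png',cv2.resize(im[130:280,230:430][:,:,::-1],None,fx=4,fy=4,interpolation=2))
E
```

```text
[0.46544571 0.01872053 0.14600602] [-0.31329054 -0.19569523  0.25599659]
```

View pics/wrist3.png

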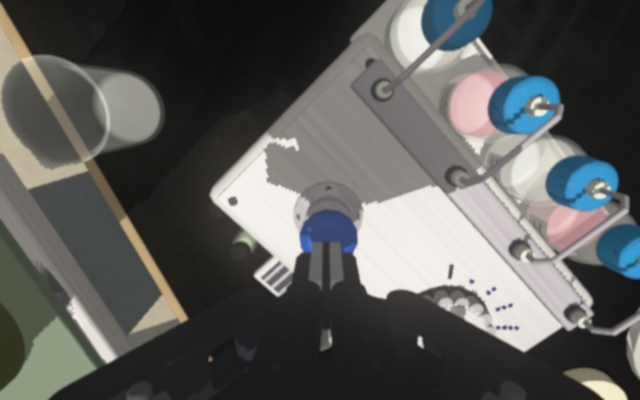

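View pics/scenec3.png

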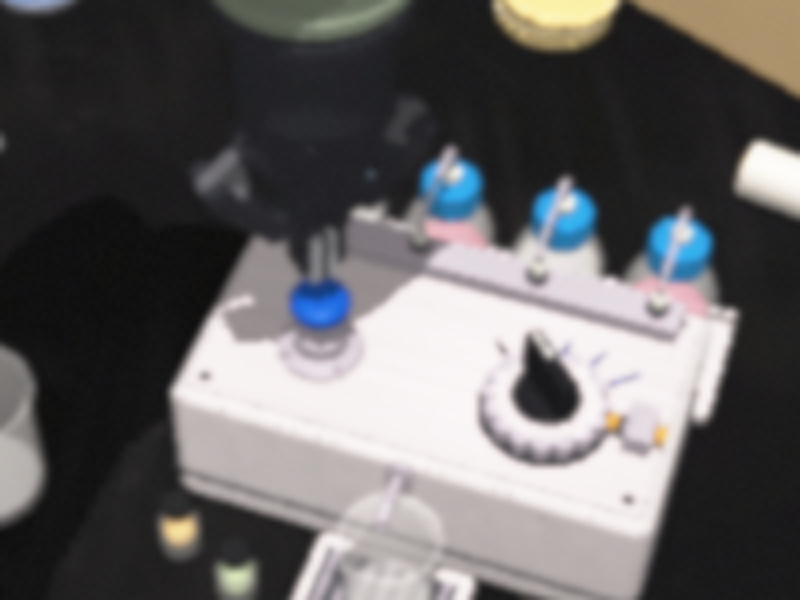

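The fingers are just above the head, with no contact yet, so the shut tips sit higher than I assumed. I'll keep going down under force watch.

```bash
python3 -m pendant '[{"x":0,"y":0,"z":0.2,"ax":0,"ay":0,"az":0,"hand":0},{"x":0,"y":0,"z":0.2,"ax":0,"ay":0,"az":0,"hand":0},{"x":0,"y":0,"z":0,"ax":0,"ay":0,"az":0,"hand":0}]'
python3 -m pendant '[{"x":0,"y":0,"z":0.2,"ax":0,"ay":0,"az":0,"hand":0},{"x":0,"y":0,"z":0.2,"ax":0,"ay":0,"az":0,"hand":0},{"x":0,"y":0,"z":0,"ax":0,"ay":0,"az":0,"hand":0}]'
python3 -c "
from h import *
o=monitor.get_obs(); print(o['ee_pos'],o['ft_force'],o['joint_efforts'])"
```

```text
time_s: 4.75
ee_pos: [0.4653, 0.0187, 0.1417]
ee_rot: [0.822, 0.57, -0.0, -0.0]
ft_force: [-0.4, -0.4, -0.5]
finger_gap: -0.002
time_s: 5.05
ee_pos: [0.4653, 0.0188, 0.1378]
ee_rot: [0.822, 0.57, -0.0, -0.0]
ft_force: [0.4, 0.5, 0.4]
finger_gap: -0.003
[0.46531171 0.01876796 0.1377591 ] [0.43299572 0.45993057 0.42018271] [ 9.36436560e-02 -7.49144483e+01  7.00044975e+00 -1.38953590e+01
 -4.98574600e-02 -1.70618934e-01  5.42211765e-02]
```

```bash
python3 - <<'E'
from h import *
im,d,p=snap('wrist','wrist4');a=im[160:310,220:420]
im,d2,p2=snap('scene','scene4');b=im[180:250,270:350]
cv2.imwrite('pics/c4.png',np.hstack([cv2.resize(a,(400,300)),cv2.resize(b,(343,300),interpolation=2)])[:,:,::-1])
# depth of finger tips in scene cam: near head
f,cx,cy=K(p2); vv,uu=np.mgrid[0:400,0:640]
W=(R.from_quat(p2['attitude']).apply(np.stack([(uu-cx)/f*d2,-(vv-cy)/f*d2,-d2],-1).reshape(-1,3))+p2['xyz']).reshape(400,640,3)
for v in range(180,222,2): print(v,W[v,310].round(3),im[v,310])
E
```

```text
180 [0.472 0.02  0.216] [35 35 40]
182 [0.471 0.019 0.211] [35 34 39]
184 [0.457 0.005 0.227] [34 35 39]
186 [0.466 0.014 0.207] [34 33 38]
188 [0.466 0.015 0.2  ] [36 35 40]
190 [0.463 0.011 0.199] [59 58 61]
192 [0.46  0.009 0.197] [87 86 89]
194 [0.46  0.008 0.192] [103 103 106]
196 [0.459 0.007 0.187] [109 108 111]
198 [0.46  0.009 0.178] [109 108 111]
200 [0.459 0.007 0.175] [108 107 111]
202 [0.46  0.009 0.166] [ 85  93 119]
204 [0.466 0.014 0.15 ] [ 31  71 145]
206 [0.461 0.01  0.151] [ 35 106 221]
208 [0.459 0.008 0.148] [ 62 133 241]
210 [0.455 0.004 0.147] [ 48 110 219]
212 [0.455 0.004 0.141] [ 87  96 134]
214 [0.463 0.012 0.119] [126 119 126]
216 [0.459 0.008 0.12 ] [175 164 173]
218 [0.458 0.007 0.115] [172 162 170]
220 [0.457 0.007 0.109] [206 194 203]
```

View pics/c4.png

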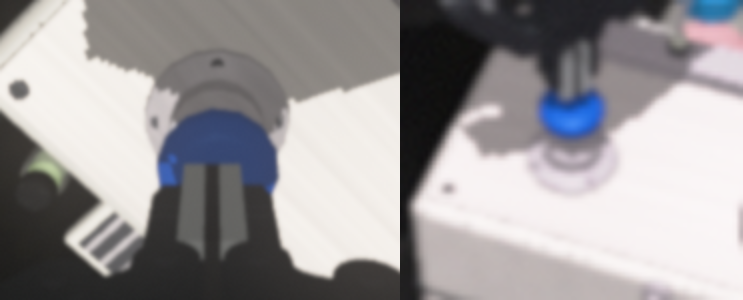

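```bash
python3 -m pendant '[{"x":0,"y":0,"z":0.2,"ax":0,"ay":0,"az":0,"hand":0},{"x":0,"y":0,"z":0.2,"ax":0,"ay":0,"az":0,"hand":0},{"x":0,"y":0,"z":0,"ax":0,"ay":0,"az":0,"hand":0}]'
python3 -m pendant '[{"x":0,"y":0,"z":0.2,"ax":0,"ay":0,"az":0,"hand":0},{"x":0,"y":0,"z":0.2,"ax":0,"ay":0,"az":0,"hand":0},{"x":0,"y":0,"z":0,"ax":0,"ay":0,"az":0,"hand":0}]'
```

```text
time_s: 5.45
ee_pos: [0.4653, 0.0188, 0.1338]
ee_rot: [0.822, 0.57, -0.0, -0.0]
ft_force: [-0.1, 0.7, -0.4]
finger_gap: -0.004
time_s: 5.75
ee_pos: [0.4653, 0.0188, 0.1297]
ee_rot: [0.822, 0.57, -0.0, -0.0]
ft_force: [-0.3, -0.5, -0.0]
finger_gap: -0.003
```

```bash
python3 - <<'E'
from h import *
im,d,p=snap('wrist','wrist5');a=im[160:310,220:420]
im,d2,p2=snap('scene','scene5');b=im[170:240,270:350]
cv2.imwrite('pics/c5.png',np.hstack([cv2.resize(a,(400,300)),cv2.resize(b,(343,300),interpolation=2)])[:,:,::-1])
im,d2,p2=snap('top','top5');cv2.imwrite('pics/t5.png',cv2.resize(im[140:260,270:410],(700,600),interpolation=2)[:,:,::-1])
for n in('scene4','scene5','scene0'):
    im,_,_=load(n); hsv=cv2.cvtColor(im,cv2.COLOR_RGB2HSV)
    m=cv2.inRange(hsv[190:240,290:330],(108,120,60),(125,255,255)); v,u=np.nonzero(m); print(n,len(u),v.max()+190,u.min(),u.max())
print(monitor.get_obs())
E
```

```text
scene4 120 211 13 27
scene5 98 211 13 27
scene0 134 211 13 26
{'time_s': 5.9, 'joint_positions': array([-0.28650321,  0.70255258,  0.31493452,  1.97226167, -0.4082392 ,
        0.52808592, -0.04349925]), 'joint_velocities': array([-1.77182903e-03, -3.26551045e-03,  2.13169638e-03,  1.70998531e-03,
        2.80719941e-04,  9.02371049e-06,  5.50551253e-04]), 'joint_efforts': array([ 3.43226886e-02, -7.55345392e+01,  6.97672382e+00, -1.33872101e+01,
        5.59037580e-03, -1.19315588e-02,  4.09442917e-03]), 'ee_pos': array([0.46542416, 0.01875118, 0.13002381]), 'ee_rot': array([ 8.21777329e-01,  5.69808756e-01, -4.63581167e-05,  4.04962088e-05]), 'ft_force': array([ 0.02177904,  0.27289471, -0.12251764]), 'moment': array([-0.00326408,  0.0082648 , -0.03042916]), 'finger_gap': 0.005887961219591204}
```

View pics/c5.png

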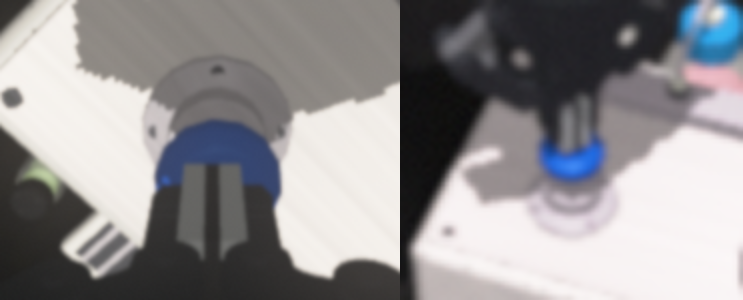

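View pics/t5.png

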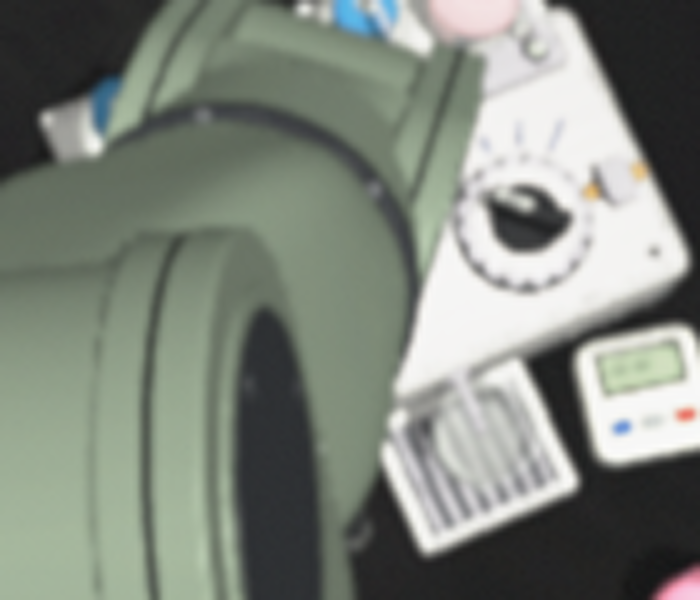

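```bash
python3 - <<'E'
from h import *
for n in ('wrist4','wrist5'):
    im,d,p=load(n); f,cx,cy=K(p); vv,uu=np.mgrid[0:400,0:640]
    W=(R.from_quat(p['attitude']).apply(np.stack([(uu-cx)/f*d,-(vv-cy)/f*d,-d],-1).reshape(-1,3))+p['xyz']).reshape(400,640,3)
    for v in (225,235,240,243,246,250,260,270,280): print(n,v,W[v,316].round(4),W[v,336].round(4),im[v,316])
im,d,p=load('scene5'); f,cx,cy=K(p); vv,uu=np.mgrid[0:400,0:640]
W=(R.from_quat(p['attitude']).apply(np.stack([(uu-cx)/f*d,-(vv-cy)/f*d,-d],-1).reshape(-1,3))+p['xyz']).reshape(400,640,3)
for v in range(190,214,2): print(v,[tuple(W[v,u].round(3)) for u in (306,310,314)],im[v,310])
E
```

```text
wrist4 225 [0.4638 0.0321 0.1487] [0.4735 0.0283 0.1481] [ 57  72 113]
wrist4 235 [0.462  0.0275 0.1502] [0.4718 0.0236 0.1498] [ 57  73 115]
wrist4 240 [0.4609 0.0245 0.1496] [0.4709 0.0211 0.1503] [ 60  74 112]
wrist4 243 [0.4639 0.031  0.1684] [0.4727 0.0278 0.1684] [ 98  99 100]
wrist4 246 [0.464  0.0309 0.1714] [0.4725 0.0275 0.1711] [103 102 100]
wrist4 250 [0.4642 0.031  0.1758] [0.4725 0.0279 0.1758] [103 102 100]
wrist4 260 [0.4645 0.0312 0.1855] [0.4722 0.028  0.185 ] [101 101  98]
wrist4 270 [0.4644 0.0305 0.1925] [0.472  0.0284 0.1937] [100 100  97]
wrist4 280 [0.4646 0.0304 0.1998] [0.4717 0.0281 0.2002] [106 106 104]
wrist5 225 [0.4647 0.0341 0.146 ] [0.4742 0.0307 0.1464] [ 55  68 105]
wrist5 235 [0.4634 0.0305 0.1497] [0.4727 0.027  0.1498] [ 55  71 114]
wrist5 240 [0.4625 0.0281 0.1502] [0.4719 0.0248 0.1504] [ 59  74 113]
wrist5 243 [0.4639 0.0309 0.1601] [0.4727 0.0278 0.1604] [ 99 100 101]
wrist5 246 [0.464  0.031  0.1637] [0.4725 0.0278 0.1635] [103 102 100]
wrist5 250 [0.4642 0.0311 0.1681] [0.4724 0.0277 0.1673] [102 102 100]
wrist5 260 [0.4644 0.031  0.1773] [
[... 1804 characters left out ...]
461), np.float64(0.01), np.float64(0.151)), (np.float64(0.467), np.float64(0.004), np.float64(0.15))] [ 46  97 195]
208 [(np.float64(0.454), np.float64(0.014), np.float64(0.147)), (np.float64(0.458), np.float64(0.007), np.float64(0.149)), (np.float64(0.465), np.float64(0.002), np.float64(0.148))] [ 61 133 241]
210 [(np.float64(0.451), np.float64(0.012), np.float64(0.145)), (np.float64(0.456), np.float64(0.005), np.float64(0.146)), (np.float64(0.463), np.float64(-0.0), np.float64(0.145))] [ 49 111 219]
212 [(np.float64(0.462), np.float64(0.023), np.float64(0.119)), (np.float64(0.456), np.float64(0.006), np.float64(0.138)), (np.float64(0.473), np.float64(0.01), np.float64(0.12))] [ 87  96 135]
```

By depth the fingertips are at z≈0.159 while the TCP reads 0.130. So the real tips sit about 29 mm behind the reported TCP, where the sheet says 11 mm ahead. The lateral position agrees. I expect contact at TCP≈0.122 and the stop at about 0.106.

```bash
python3 -m pendant '[{"x":0,"y":0,"z":0.4,"ax":0,"ay":0,"az":0,"hand":0},{"x":0,"y":0,"z":0.4,"ax":0,"ay":0,"az":0,"hand":0},{"x":0,"y":0,"z":0,"ax":0,"ay":0,"az":0,"hand":0}]'
python3 -m pendant '[{"x":0,"y":0,"z":0.4,"ax":0,"ay":0,"az":0,"hand":0},{"x":0,"y":0,"z":0.2,"ax":0,"ay":0,"az":0,"hand":0},{"x":0,"y":0,"z":0,"ax":0,"ay":0,"az":0,"hand":0}]'
python3 -m pendant '[{"x":0,"y":0,"z":0.3,"ax":0,"ay":0,"az":0,"hand":0},{"x":0,"y":0,"z":0.2,"ax":0,"ay":0,"az":0,"hand":0},{"x":0,"y":0,"z":0,"ax":0,"ay":0,"az":0,"hand":0}]'
```

```text
time_s: 6.2
ee_pos: [0.4655, 0.0188, 0.1216]
ee_rot: [0.822, 0.57, -0.0, 0.0]
ft_force: [0.2, 0.0, 4.5]
finger_gap: 0.003
time_s: 6.5
ee_pos: [0.4656, 0.0187, 0.116]
ee_rot: [0.822, 0.57, 0.0, 0.0]
ft_force: [0.6, 1.0, 5.5]
finger_gap: 0.001
time_s: 6.8
ee_pos: [0.4656, 0.0187, 0.111]
ee_rot: [0.822, 0.57, 0.0, 0.0]
ft_force: [0.5, 0.9, 7.2]
finger_gap: 0.003
```

```bash
python3 -m pendant '[{"x":0,"y":0,"z":0.2,"ax":0,"ay":0,"az":0,"hand":0},{"x":0,"y":0,"z":0.15,"ax":0,"ay":0,"az":0,"hand":0},{"x":0,"y":0,"z":0,"ax":0,"ay":0,"az":0,"hand":0}]'
python3 -m pendant '[{"x":0,"y":0,"z":0.1,"ax":0,"ay":0,"az":0,"hand":0},{"x":0,"y":0,"z":0,"ax":0,"ay":0,"az":0,"hand":0}]'
```

```text
time_s: 7.1
ee_pos: [0.4659, 0.0188, 0.1093]
ee_rot: [0.822, 0.57, 0.001, 0.0]
ft_force: [-8.1, 1.3, 52.0]
finger_gap: 0.003
time_s: 7.3
ee_pos: [0.4661, 0.0187, 0.109]
ee_rot: [0.822, 0.57, 0.002, 0.0]
ft_force: [-11.8, 2.0, 75.0]
finger_gap: -0.002
```

The force jumped sharply to 75 N, so the pump is at its stop. Lifting off, slowly at first.

```bash
python3 -m pendant '[{"x":0,"y":0,"z":-0.6,"ax":0,"ay":0,"az":0,"hand":0},{"x":0,"y":0,"z":-1.0,"ax":0,"ay":0,"az":0,"hand":0},{"x":0,"y":0,"z":-1.5,"ax":0,"ay":0,"az":0,"hand":0},{"x":0,"y":0,"z":-3,"ax":0,"ay":0,"az":0,"hand":2.5},{"x":0,"y":0,"z":-3,"ax":0,"ay":0,"az":0,"hand":2.5}]'
python3 -m pendant '[{"x":0,"y":0,"z":0,"ax":0,"ay":0,"az":0,"hand":2.5},{"x":0,"y":0,"z":0,"ax":0,"ay":0,"az":0,"hand":2.5}]'
python3 - <<'E'
from h import *
im,d,p=snap('wrist','wrist6'); f,cx,cy=K(p); vv,uu=np.mgrid[0:400,0:640]
W=(R.from_quat(p['attitude']).apply(np.stack([(uu-cx)/f*d,-(vv-cy)/f*d,-d],-1).reshape(-1,3))+p['xyz']).reshape(400,640,3)
hsv=cv2.cvtColor(im,cv2.COLOR_RGB2HSV); m=(cv2.inRange(hsv,(105,90,40),(125,255,255))>0)&(abs(W[...,0]-.465)<.03)&(abs(W[...,1]-.018)<.03)&(W[...,2]>.11)
print(m.sum(),np.percentile(W[m][:,2],[5,50,95]))
im,_,_=snap('scene','scene6');hsv=cv2.cvtColor(im,cv2.COLOR_RGB2HSV)
mm=cv2.inRange(hsv[190:240,290:330],(108,120,60),(125,255,255)); v,u=np.nonzero(mm); print(len(u),v.min()+190,v.max()+190,u.min(),u.max())
o=monitor.get_obs(); print(o['ee_pos'],R.from_quat(o['ee_rot']).as_matrix().round(3),o['finger_gap'],o['joint_positions'])
E
```

```text
time_s: 7.8
ee_pos: [0.4649, 0.0186, 0.1984]
ee_rot: [0.822, 0.57, -0.001, -0.0]
ft_force: [0.7, 0.5, -0.2]
finger_gap: 0.29
time_s: 8.0
ee_pos: [0.4654, 0.019, 0.1976]
ee_rot: [0.822, 0.57, 0.0, 0.0]
ft_force: [-0.4, -0.3, -1.0]
finger_gap: 0.298
1464 [0.14683805 0.14947194 0.15110193]
150 199 211 12 26
[0.46500881 0.01884081 0.19683343] [[ 0.35   0.937 -0.001]
 [ 0.937 -0.35  -0.   ]
 [-0.001 -0.001 -1.   ]] 0.2898412711689863 [-0.34242678  0.59786239  0.40397766  1.88669804 -0.33960388  0.72587992
 -0.10224851]
```

View pics/wrist6.png

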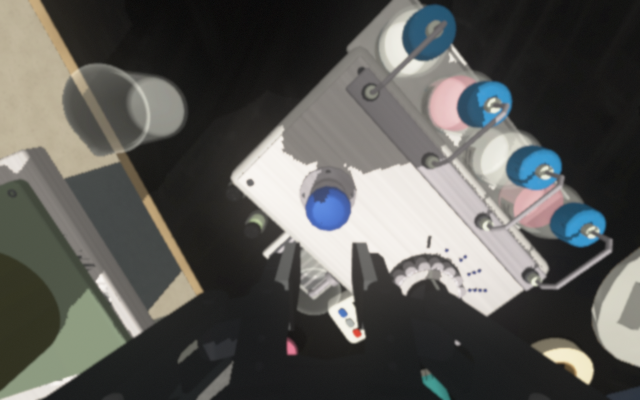

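The head is back up: its top is at 0.150–0.151 and it covers scene rows 199–211 as before. Moving to the selector.

```bash
python3 -m pendant '[{"x":-3.1,"y":2.97,"z":0,"ax":0,"ay":0,"az":0,"hand":2.5},{"x":-3.1,"y":2.97,"z":0,"ax":0,"ay":0,"az":0,"hand":2.5},{"x":-3.1,"y":2.97,"z":0,"ax":0,"ay":0,"az":1,"hand":2.5},{"x":0,"y":0,"z":1.5,"ax":0,"ay":0,"az":0,"hand":2.5},{"x":0,"y":0,"z":0,"ax":0,"ay":0,"az":0,"hand":2.5}]'
python3 - <<'E'
from h import *
im,d,p=snap('wrist','wrist7'); f,cx,cy=K(p); vv,uu=np.mgrid[0:400,0:640]
o=monitor.get_obs(); print(o['ee_pos'],R.from_quat(o['ee_rot']).as_matrix().round(3),o['finger_gap'],o['joint_positions'])
W=(R.from_quat(p['attitude']).apply(np.stack([(uu-cx)/f*d,-(vv-cy)/f*d,-d],-1).reshape(-1,3))+p['xyz']).reshape(400,640,3)
x,y,z=W[...,0],W[...,1],W[...,2]
w=W[(z>.144)&(z<.158)&(abs(x-.516)<.035)&(abs(y+.099)<.035)]
print(len(w),cv2.minAreaRect(w[:,:2].astype(np.float32)))
for v in range(230,300,6): print(v,[(u,*W[v,u].round(3)) for u in (290,360)])
E
```

```text
time_s: 8.6
ee_pos: [0.5152, -0.1001, 0.1804]
ee_rot: [0.827, 0.562, -0.001, -0.001]
ft_force: [-1.1, -0.6, 0.4]
finger_gap: 0.292
[ 0.51545943 -0.09926413  0.18138087] [[ 0.367  0.93  -0.003]
 [ 0.93  -0.367  0.001]
 [-0.    -0.003 -1.   ]] 0.28996687713180785 [-0.06908019  0.69683867  0.37211456  1.70594956 -0.32994839  0.80419923
  0.07975741]
1034 ((0.5161352157592773, -0.09887487441301346), (0.04351702332496643, 0.010573196224868298), 68.8686752319336)
230 [(290, np.float64(0.476), np.float64(-0.115), np.float64(0.104)), (360, np.float64(0.531), np.float64(-0.131), np.float64(0.116))]
236 [(290, np.float64(0.474), np.float64(-0.12), np.float64(0.103)), (360, np.float64(0.529), np.float64(-0.135), np.float64(0.117))]
242 [(290, np.float64(0.503), np.float64(-0.083), np.float64(0.21)), (360, np.float64(0.533), np.float64(-0.096), np.float64(0.21))]
248 [(290, np.float64(0.503), np.float64(-0.084), np.float64(0.215)), (360, np.float64(0.533), np.float64(-0.095), np.float64(0.216))]
254 [(290, np.float64(0.504), np.float64(-0.083), np.float64(0.223)), (360, np.float64(0.532), np.flo
[... 276 characters left out ...]
0.095), np.float64(0.232))]
272 [(290, np.float64(0.506), np.float64(-0.084), np.float64(0.237)), (360, np.float64(0.531), np.float64(-0.095), np.float64(0.236))]
278 [(290, np.float64(0.506), np.float64(-0.084), np.float64(0.242)), (360, np.float64(0.53), np.float64(-0.094), np.float64(0.242))]
284 [(290, np.float64(0.506), np.float64(-0.086), np.float64(0.243)), (360, np.float64(0.53), np.float64(-0.096), np.float64(0.243))]
290 [(290, np.float64(0.504), np.float64(-0.089), np.float64(0.243)), (360, np.float64(0.529), np.float64(-0.099), np.float64(0.242))]
296 [(290, np.float64(0.504), np.float64(-0.091), np.float64(0.244)), (360, np.float64(0.528), np.float64(-0.101), np.float64(0.242))]
```

View pics/wrist7.png

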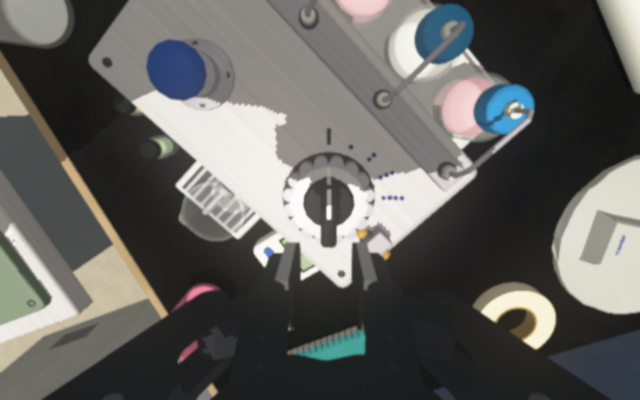

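The wrist view shows the wing bar vertical at (329,210), centred between the pads at (287,262) and (367,262). The depth points put its centre at (0.516,−0.099) with the bar at 68.9°. Descending, then closing.

```bash
python3 -m pendant '[{"x":0.05,"y":0.05,"z":3,"ax":0,"ay":0,"az":0,"hand":2.5},{"x":0,"y":0,"z":2,"ax":0,"ay":0,"az":0,"hand":2.5},{"x":0,"y":0,"z":1.6,"ax":0,"ay":0,"az":0,"hand":2.5},{"x":0,"y":0,"z":1.2,"ax":0,"ay":0,"az":0,"hand":2.5},{"x":0,"y":0,"z":0,"ax":0,"ay":0,"az":0,"hand":2.5}]'
python3 - <<'E'
from h import *
im,d,p=snap('wrist','wrist8');
o=monitor.get_obs(); print(o['ee_pos'],o['ft_force'])
E
```

```text
time_s: 9.15
ee_pos: [0.5164, -0.0985, 0.1037]
ee_rot: [0.826, 0.563, -0.001, -0.001]
ft_force: [-0.7, 1.6, -0.6]
finger_gap: 0.295
[ 0.51678556 -0.09881991  0.10457401] [ 0.13897472 -0.86505395  0.42252289]
```

View pics/wrist8.png

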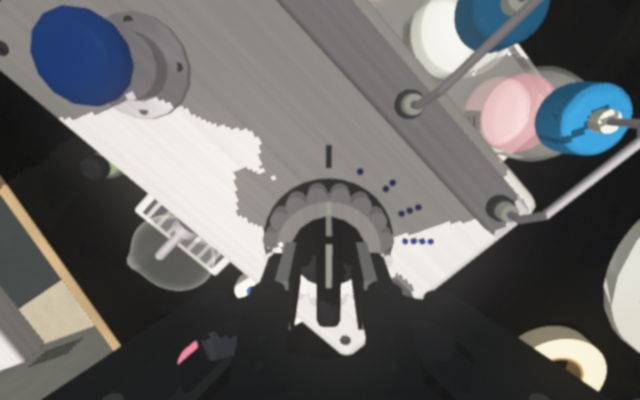

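The wing at (329,260) sits between the pads, and the pointer looks at the bar mark at (328,157). Closing.

```bash
python3 -m pendant '[{"x":0,"y":0,"z":0,"ax":0,"ay":0,"az":0,"hand":0.5},{"x":0,"y":0,"z":0,"ax":0,"ay":0,"az":0,"hand":0.5},{"x":0,"y":0,"z":0,"ax":0,"ay":0,"az":0,"hand":0.5},{"x":0,"y":0,"z":0,"ax":0,"ay":0,"az":0,"hand":0.5}]'
python3 -m pendant '[{"x":0,"y":0,"z":0,"ax":0,"ay":0,"az":0,"hand":0},{"x":0,"y":0,"z":0,"ax":0,"ay":0,"az":0,"hand":0}]'
python3 -c "
from h import *
o=monitor.get_obs(); print(o['ee_pos'],o['ft_force'],o['moment'],R.from_quat(o['ee_rot']).as_matrix()[:2,1],o['finger_gap'])"
```

```text
time_s: 9.6
ee_pos: [0.5175, -0.0993, 0.1054]
ee_rot: [0.827, 0.563, 0.001, 0.001]
ft_force: [1.3, 0.7, 8.0]
finger_gap: 0.114
time_s: 9.8
ee_pos: [0.5175, -0.0992, 0.1055]
ee_rot: [0.827, 0.563, 0.001, 0.001]
ft_force: [0.8, 0.6, 8.3]
finger_gap: 0.111
[ 0.51745389 -0.09923466  0.10545392] [0.84111798 0.58469096 8.26671958] [ 0.23458337  0.03636127 -0.05201127] [ 0.93029792 -0.36680144] 0.11091306740232187
```

```bash
python3 -m pendant '[{"x":0,"y":0,"z":-0.1,"ax":0,"ay":0,"az":4,"hand":0},{"x":0,"y":0,"z":0,"ax":0,"ay":0,"az":4,"hand":0},{"x":0,"y":0,"z":0,"ax":0,"ay":0,"az":4,"hand":0},{"x":0,"y":0,"z":0,"ax":0,"ay":0,"az":0,"hand":0}]'
python3 -c "
from h import *
o=monitor.get_obs(); print(o['ee_pos'],o['ft_force'],o['moment'],np.degrees(np.arctan2(*R.from_quat(o['ee_rot']).as_matrix()[1::-1,1])),o['finger_gap'])"
python3 -m pendant '[{"x":0,"y":0,"z":0,"ax":0,"ay":0,"az":4,"hand":0},{"x":0,"y":0,"z":0,"ax":0,"ay":0,"az":4,"hand":0},{"x":0,"y":0,"z":0,"ax":0,"ay":0,"az":2.5,"hand":0},{"x":0,"y":0,"z":0,"ax":0,"ay":0,"az":0,"hand":0}]'
python3 - <<'E'
from h import *
im,d,p=snap('wrist','wrist9')
o=monitor.get_obs(); print(o['ee_pos'],o['ft_force'],o['moment'],np.degrees(np.arctan2(*R.from_quat(o['ee_rot']).as_matrix()[1::-1,1])),o['finger_gap'],o['joint_positions'])
E
```

```text
time_s: 10.2
ee_pos: [0.5175, -0.0993, 0.1056]
ee_rot: [0.882, 0.472, 0.0, 0.001]
ft_force: [5.2, -1.5, -12.2]
finger_gap: 0.115
[ 0.51749374 -0.09926916  0.10561926] [  5.16817292  -1.45559921 -12.1952218 ] [-0.34097132 -1.20113509  0.04250063] -33.65364313457345 0.11500544517956056
time_s: 10.6
ee_pos: [0.5176, -0.0994, 0.1056]
ee_rot: [0.921, 0.39, 0.0, 0.001]
ft_force: [6.0, -3.0, -12.0]
finger_gap: 0.112
[ 0.51760868 -0.09938939  0.10564159] [  7.14440552  -1.86145728 -12.84338591] [-0.40646741 -1.33998856  0.00403409] -44.02765775035058 0.11472802083791372 [-0.08819149  0.82524265  0.4153341   1.78803218 -0.52039901  0.63749981
 -0.13481527]
```

View pics/wrist9.png

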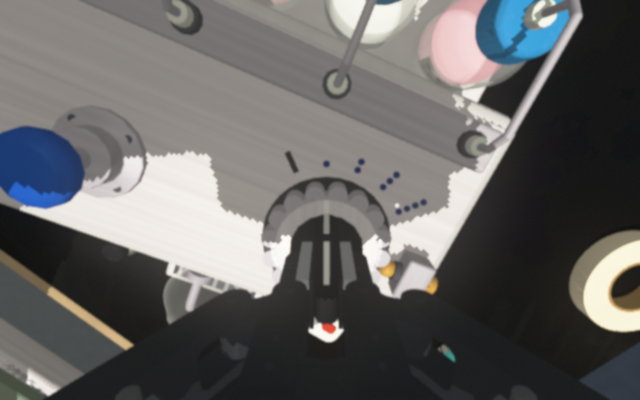

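The pointer at (326,215) now looks at the one-dot mark at (326,164), which is the first click. On to the second.

```bash
python3 -m pendant '[{"x":0,"y":0,"z":0.05,"ax":0,"ay":0,"az":4.5,"hand":0},{"x":0,"y":0,"z":0,"ax":0,"ay":0,"az":4.5,"hand":0},{"x":0,"y":0,"z":0,"ax":0,"ay":0,"az":4.5,"hand":0},{"x":0,"y":0,"z":0,"ax":0,"ay":0,"az":4.5,"hand":0},{"x":0,"y":0,"z":0,"ax":0,"ay":0,"az":4.5,"hand":0}]'
python3 -m pendant '[{"x":0,"y":0,"z":0,"ax":0,"ay":0,"az":0,"hand":0},{"x":0,"y":0,"z":0,"ax":0,"ay":0,"az":0,"hand":0}]'
python3 - <<'E'
from h import *
im,d,p=snap('wrist','wrist10')
o=monitor.get_obs(); print(o['ee_pos'],o['ft_force'],o['moment'],np.degrees(np.arctan2(*R.from_quat(o['ee_rot']).as_matrix()[1::-1,1])),o['finger_gap'],o['joint_positions'])
E
```

```text
time_s: 11.15
ee_pos: [0.5179, -0.0996, 0.1056]
ee_rot: [0.979, 0.202, 0.001, 0.001]
ft_force: [5.3, -2.5, -4.9]
finger_gap: 0.108
time_s: 11.35
ee_pos: [0.5179, -0.0996, 0.1055]
ee_rot: [0.979, 0.203, 0.001, 0.001]
ft_force: [5.5, -3.4, -4.4]
finger_gap: 0.116
[ 0.51786613 -0.09968143  0.10555175] [ 5.0890398  -3.18343873 -4.83734401] [-0.62460941 -1.24259414  0.07359346] -66.5155780408855 0.11307313397790524 [-0.14117954  0.84912171  0.52630807  1.78977391 -0.64358229  0.67836311
 -0.40797919]
```

View pics/wrist10.png

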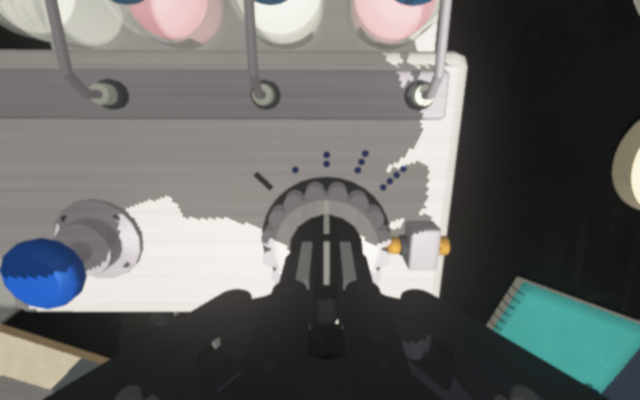

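The pointer is on the two-dot mark at (326,160), so that is the second click. On to the third.

```bash
python3 -m pendant '[{"x":0,"y":0,"z":0,"ax":0,"ay":0,"az":4.5,"hand":0},{"x":0,"y":0,"z":0,"ax":0,"ay":0,"az":4.5,"hand":0},{"x":0,"y":0,"z":0,"ax":0,"ay":0,"az":4.5,"hand":0},{"x":0,"y":0,"z":0,"ax":0,"ay":0,"az":4.5,"hand":0},{"x":0,"y":0,"z":0,"ax":0,"ay":0,"az":4.5,"hand":0}]'
python3 -m pendant '[{"x":0,"y":0,"z":0,"ax":0,"ay":0,"az":0,"hand":0},{"x":0,"y":0,"z":0,"ax":0,"ay":0,"az":0,"hand":0}]'
python3 - <<'E'
from h import *
im,d,p=snap('wrist','wrist11')
o=monitor.get_obs(); print(o['ee_pos'],o['ft_force'],o['moment'],np.degrees(np.arctan2(*R.from_quat(o['ee_rot']).as_matrix()[1::-1,1])),o['finger_gap'])
for n in('scene','top'): snap(n,n+'11')
a=load('scene11')[0][150:350,200:430]; b=load('top11')[0][115:275,250:430]
cv2.imwrite('pics/c11.png',np.hstack([cv2.resize(a,(400,348)),cv2.resize(b,(392,348))])[:,:,::-1])
E
```

```text
time_s: 11.9
ee_pos: [0.518, -0.0999, 0.1056]
ee_rot: [1.0, 0.007, 0.001, 0.001]
ft_force: [6.3, -5.6, -6.1]
finger_gap: 0.113
time_s: 12.1
ee_pos: [0.5179, -0.1, 0.1055]
ee_rot: [1.0, 0.008, 0.001, 0.001]
ft_force: [6.3, -5.9, -5.7]
finger_gap: 0.114
[ 0.51793555 -0.09996353  0.10553699] [ 5.60911704 -4.89935821 -5.23492564] [-1.13203312 -1.37724144  0.07073621] -89.0228310355592 0.11133401787997994
```

View pics/wrist11.png

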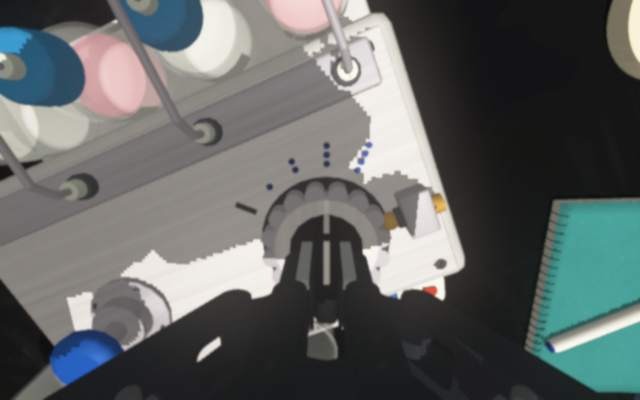

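View pics/c11.png

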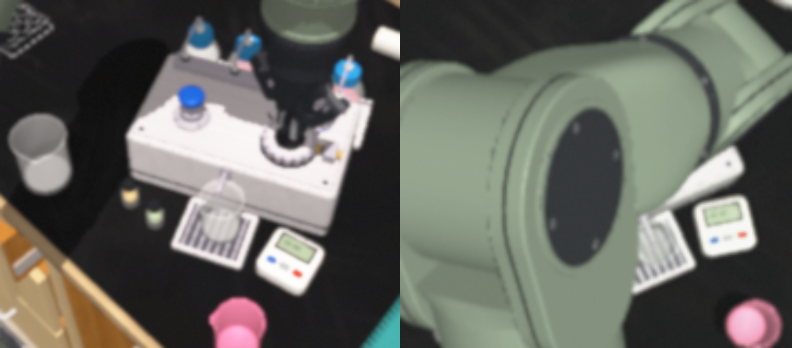

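The pointer looks straight at the three-dot row at (326,155). The tool has turned 67.5°, the grip is firm, and the beaker, vials and timer stand where they did. Handing in.

```bash
python3 -c "
from rig import robot,monitor
print(monitor.get_obs()['time_s']); print(robot.close_job())"
```

```text
12.25
the job is handed in; nothing more can be done
None
```

I pressed the pump to its stop, let it come fully up, and turned the selector click by click to the third. I handed the job in at 12.25 s, still gripping the wing.

**Pump:** The force climbed from 4.5 N to 7 N on the way down, then rose steeply at the stop to 75 N. That push came from the fingers and was harder than it needed to be, but the reading was below the 120 N wrist limit. After release the head's top measured 0.150–0.151 m and sat within a pixel of its first scene-view position.

**Selector:** The wrist pictures showed the pointer on the one-, two- and then three-dot marks. The tool turned 67.5° in all (−21.5° to −89.0°), matching the 1.178 rad of the third click. At hand-in the grip was firm, with about 9 N on the wrist.

**Loose things:** In the last scene view the beaker, both vials and the timer stood where they did at the start. I judged this by eye only. In the last top view the arm hid the vials and most of the beaker.

**Disagreement with the sheet:** The shut fingertips were really about 29 mm behind the reported TCP in height, where the sheet says 11 mm ahead. The first press reached no contact because of this, so I corrected the heights using the depth image.

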